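# Lock a cam-fitted panel joint

## Robot

A 6-joint arm with a two-finger parallel gripper is mounted at the origin on a cart in front of the work surface, level with it; the furniture and walls round the work are solid. World frame = base frame: x ahead of the robot, y to its left, z up, the work surface at z = 0. Lengths are in m, angles in rad, forces in N, time in s.
With the tool pointing down it reaches from about 0.325 to 0.9 m from the base axis. Payload 3.5 kg.
Tool frame: the origin (TCP) lies on the centre line of the jaws, within the pads' length; the fingertips stand 17 mm ahead of it and the grasp point (between the pads) lies 2 mm behind it; z points along the fingers, x is the direction in which the jaws open and shut, and the axes are right-handed (so a half turn about z gives the same grasp; the last joint's range is limited). The gripper opens to 85 mm and grips with 20 to 120 N. Pads are 22 mm wide; open, the fingers measure 114 mm over their backs; the gripper's body (76 mm by 85 mm) begins 54 mm behind the grasp point. The pads swing forward as they close: fully open they stand 13 mm farther back than shut.
Start: joints at [1.121, 0.276, -0.026, 1.268, 0, 1.467], TCP at [0.212, 0.588, 0.248] pointing down, gripper open.
Joint ranges: [-3.12, 3.12], [-0.85, 1.88], [-1.08, 1.24], [-1.95, 2.15], [-1.57, 1.53], [-3.14, 3.14]. Speed limits (rad/s): [2.57, 2.57, 3.14, 3.14, 3.14, 3.14].

## Interface

Orientations are given as a unit quaternion [w, x, y, z].
In Python, from rig import env gives the robot as it stands.
- The arm moves only by the tool apply_moves, never from a script. Its argument "rows" is a list of rows, each an object with "hand": the opening, from -1 (shut) to 1 (fully open); "translation": the shift along the tool's x, y, z normalised to -1 to 1, where 1 is 0.1 m, a list of three; "turn": the turn about the tool's z normalised to -1 to 1, where 1 is 90 degrees. A call has 1 to 20 rows; each row is the pose to reach, as a shift and turn from the pose measured when the call began, along the tool's axes at that moment; what a row does not reach only later rows make up. A row lasts 1/10 s, in which the tool goes at most 50 mm and 8.59 degrees, less where a joint would pass 70% of its speed; a pose out of reach is approached as far as the arm can. A call with a number of a shift or a turn outside -1 to 1 is refused whole. A call with a gripper value outside its range is refused whole. The fingers move at their own pace and stop on an object; the grip force is fixed at half the most. Time passes only in rows, so rows that repeat a pose let the fingers close. It gives the time, the measured TCP pose, the force and the opening at its end, in the units of the state.
- env.get_obs(): the state, without advancing time (a new reading comes with each control period).
- env.grab_frame(name): name is "scene" or "top" or "wrist"; returns the picture (384x512x3 uint8, red, green, blue); there is no depth.
- env.get_calibration(name): a dict with "vertical_fov" (degrees; the focal length in pixels is half the picture's height over the tangent of half this angle, whatever the lens; pixels are square), "cx", "cy" (the principal point, pixels), "R" (3x3) and "t" (3): a world point X has camera coordinates R X + t; the wrist camera has in their place "tool_from_camera" (4x4, takes a point from camera to tool coordinates, whose origin is the TCP and whose axes are the tool frame's). Camera axes: x right, y down, z forward; pixel columns grow to the right and rows downward; lengths in m; the calibration is good to about 2 mm. A picture is of the moment at which its call begins: read the wrist's pose just before it. get_calibration takes no time and is no camera call.
- env.finish_job(): hands the job in, once; it reports no verdict.
The state is a dict: "time": time; "joints": joint angles; "joint_vel": joint speeds; "effort": joint torques, N m; "ee_pos": TCP position; "tool_rot": TCP orientation; "contact_force": force on the tool from outside, world axes, zero at the start; "wrist_torque": the same for the moment, N m; "gripper_width": opening from 0.0 (shut) to 1.0 (fully open).
Only numpy, scipy, OpenCV 4.12 (cv2) and the standard library are available. Lean on these libraries where they do the work, as an engineer would, in place of code of your own. Each camera call takes 0.05 s, during which the arm holds its last target. There are 200 camera calls.

## Task

Push the loose panel gently along its guides until its bolt head stops inside the cam of the fixed panel, then take the square-handled driver from its wooden stand and turn the slotted cam clockwise with it, by feel, until the joint is drawn shut and firmly tight; stop once it is tight, do not force it further. Put the driver back upright in its stand, fully down, and leave the other things alone.

Things in the scene. Friction and masses are not known exactly. Their poses are not given: they have to be found in the camera images.
- panel_face (a point): Middle of the end face of the fixed grey panel (76 mm wide, 90 long, 30 thick, top 40 mm above the table), which holds the cam; the bolt opening is here, 14 mm wide. 25 mm above the table. x points level into the fixed panel, the way the loose panel is pushed and drawn; z up. Its 10 mm plywood base reaches 165 mm out in front.
- cam_slot (a point): Middle of the driver slot in the steel cam disc (42 mm across, upright axis 28 mm inside the panel's face), level with the disc's top, 40 mm above the table. The slot is 17 mm long, 4.6 mm wide, 6 mm deep, closed at both ends, and runs along this point's x (either way round); z up. It turns with the cam.
- cam (a joint): Cam angle, rad, growing clockwise seen from above; starts at -0.08 to 0.05 (mouth to the bolt, slot across the panel), at most 1.75. It catches the head at about 0.5 and draws it in 6 mm a radian; stays where left. The tight angle is unknown (about 0.9 to 1.5). At the driver it takes 0.07 to 0.12 N m while drawing, rising steeply once the panels meet: 0.2 N m (0.17 to 0.25) is firmly tight, over 0.3 forces it.
- panel_edge (a point): Middle of the front end face of the loose grey panel (100 mm long, 74 wide, 30 thick, about 0.35 kg), which lies on the plywood between two aluminium fences (1 mm play a side, tops 24 mm above the table) and slides along them. x points at the fixed panel. 20 to 40 mm off the fixed face at the start; the faces meet when the joint is shut.
- panel_rear (a point): Middle of the rear end face of the loose panel, where it can be pushed (faces away from the fixed panel, towards the robot), 25 mm above the table, 15 mm above the plywood; clear of obstacles behind.
- bolt_head (a point): Centre of the bolt head: an upright steel barrel, 8 mm diameter, 18 mm tall, on a 6 mm stud, 20.2 mm in front of the loose panel's end face, or up to 0.9 mm more or less. Pushed in, it stops on the cam's core about 11 mm short of the cam's axis, the panels still 2 to 4 mm apart; the cam catches it up to about 12.5 mm from the axis.
- driver_grip (a point): Centre of the grip, on the axis of the driver's handle, 95 mm above its tip. The handle is 26 mm square with four flats, black, from 47 to 112 mm above the tip (domed to 118 mm); the driver stands upright, x along the width of its blade and square to two flats, z up. 0.1 kg. Once the blade is in the slot, some 0.1 rad of play is felt before the cam turns.
- driver_tip (a point): Middle of the end of the driver's flat blade, 14 mm wide (along x) and 3 mm thick (along y); above it a round steel shank of 11 to 15 mm diameter. 3 mm above the table while it hangs in the stand.
- stand_hole (a point): Centre of the mouth of the 19 mm square hole that goes right through the fixed wooden stand (60 x 60 mm, 50 mm tall; this point is at its top). The driver hangs in it by its handle's lower shoulder. z up.
- grease_tin: Bystander: round tin 66 mm across, 36 mm tall, loose on the table. Origin under its middle.
- hex_keys: Bystander: small set of hex keys in a holder, 88 x 48 x 9 mm, loose on the table.
There are look-alikes about, which are no part of the job. Of the things shaped like the part that bears stand_hole, the wooden one is meant. There is more than one size of the part that bears driver_grip; the job needs the middle-sized.

How it is judged:
By the outcome, as a careful person would: the job done as asked, in the order asked, and still so for the second after the job is handed in, with the robot touching nothing.
It also fails if it takes over 67 s, if anything falls off the work surface, if the arm or the gripper's body presses on something with over 40 N, if the wrist force passes 120 N, or if a joint passes its speed limit or range.

## Working session

There is one attempt and no reset: what is moved stays moved. The work goes in short steps, Python scripts to look and compute and a tool call to move; the robot and the scene stay as the last step left them, time stands still between calls to the robot, and variables do not carry over. Pictures are saved under pics/ and viewed, about 8 in all and at most 12, crops included, and the job is handed in when it is done.

Besides the shell and the picture viewer there is one more tool, called after ">>>" as name(argument=value, ...) on one line, values as JSON. apply_moves: Moves the arm, as the interface text tells. Scaled input: -1 to 1 covers 0.1 m each way for a shift and 90 degrees each way for a turn. Its arguments: {"type":"object","properties":{"rows":{"type":"array"}},"required":["rows"]}

```bash
ls; mkdir -p pics
cat > h.py <<'E'
import sys; sys.path.insert(0,'.')
from rig import env
import numpy as np, cv2
from scipy.spatial.transform import Rotation as Rn
def tool():
    o=env.get_obs(); q=np.array(o['tool_rot']); T=np.eye(4)
    T[:3,:3]=Rn.from_quat(q[[1,2,3,0]]).as_matrix(); T[:3,3]=o['ee_pos']; return T
def cam(n):
    c=env.get_calibration(n); f=192/np.tan(np.radians(c['vertical_fov'])/2)
    if n=='wrist': M=tool()@np.array(c['tool_from_camera'])
    else:
        M=np.eye(4); R=np.array(c['R']); M[:3,:3]=R.T; M[:3,3]=-R.T@np.array(c['t'])
    return dict(f=f,cx=c['cx'],cy=c['cy'],M=M)
def ray(c,p):
    d=c['M'][:3,:3]@np.array([(p[0]-c['cx'])/c['f'],(p[1]-c['cy'])/c['f'],1]); return c['M'][:3,3],d/np.linalg.norm(d)
def onz(c,p,z):
    o,d=ray(c,p); return o+d*(z-o[2])/d[2]
def tri(rs):
    A=0;b=0
    for o,d in rs:
        P=np.eye(3)-np.outer(d,d);A=A+P;b=b+P@o
    return np.linalg.solve(A,b)
def proj(c,X):
    M=np.linalg.inv(c['M']); x=M[:3,:3]@np.array(X)+M[:3,3]; return np.array([c['cx']+c['f']*x[0]/x[2],c['cy']+c['f']*x[1]/x[2]])
def snap(n,name):
    c=cam(n); im=env.grab_frame(n); cv2.imwrite('pics/%s.png'%name,im[:,:,::-1])
    import pickle; pickle.dump(c,open('pics/%s.pkl'%name,'wb')); return c,im
def load(name):
    import pickle; return pickle.load(open('pics/%s.pkl'%name,'rb')),cv2.imread('pics/%s.png'%name)
E
python3 - <<'E'
from h import *
o=env.get_obs(); print({k:np.round(v,3) for k,v in o.items()})
for n in('scene','top','wrist'):
    c,im=snap(n,n+'0'); print(n,c['f'],c['cx'],c['cy'],c['M'].round(3).tolist())
a=[cv2.imread(f'pics/{n}0.png') for n in('scene','top')]
cv2.imwrite('pics/a0.png',cv2.resize(a[0],(800,600)));cv2.imwrite('pics/a1.png',cv2.resize(a[1],(800,600)))
E
```

```text
pics
{'time': np.float64(0.0), 'joints': array([ 1.121,  0.277, -0.028,  1.268,  0.   ,  1.467]), 'joint_vel': array([-0.001,  0.   ,  0.001,  0.   ,  0.001,  0.   ]), 'effort': array([ 1.0000e-03, -4.4551e+01,  2.9520e+01,  1.6000e-02, -0.0000e+00,
        0.0000e+00]), 'ee_pos': array([0.212, 0.587, 0.247]), 'tool_rot': array([ 0.001,  0.818,  0.575, -0.001]), 'contact_force': array([ 0.647,  1.212, -0.05 ]), 'wrist_torque': array([ 0.009,  0.062, -0.045]), 'gripper_width': np.float64(1.001)}
scene 443.00120683549824 256.53538637791115 187.79342787963307 [[0.766, -0.361, 0.531, -0.005], [-0.642, -0.456, 0.616, -0.19], [0.019, -0.813, -0.582, 0.589], [0.0, 0.0, 0.0, 1.0]]
top 384.8520012262893 252.3295880883093 190.14785559084356 [[-0.01, -0.997, 0.082, 0.379], [-1.0, 0.008, -0.027, 0.365], [0.026, -0.082, -0.996, 0.919], [0.0, 0.0, 0.0, 1.0]]
wrist 305.37636587214524 258.0047931479386 186.40014767153258 [[0.341, 0.891, 0.3, 0.135], [0.94, -0.322, -0.111, 0.615], [-0.002, 0.32, -0.947, 0.373], [0.0, 0.0, 0.0, 1.0]]
```

View pics/a0.png

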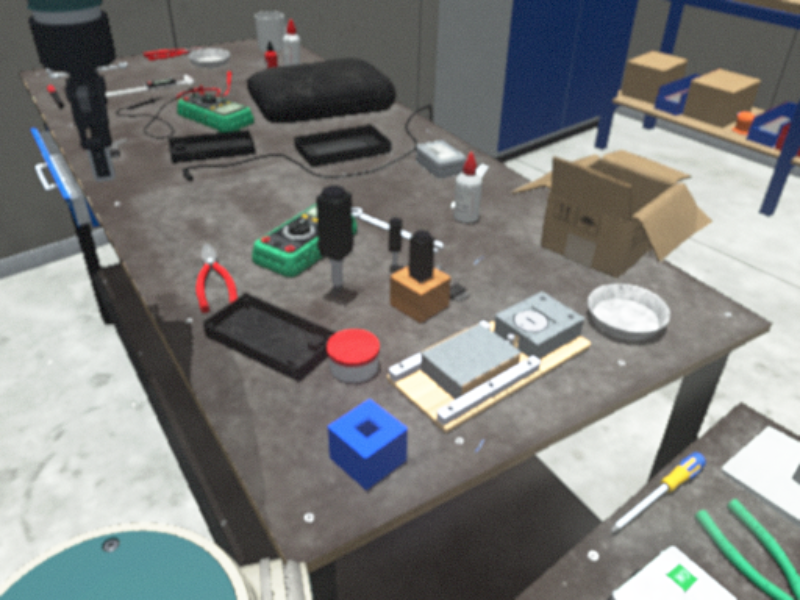

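View pics/a1.png

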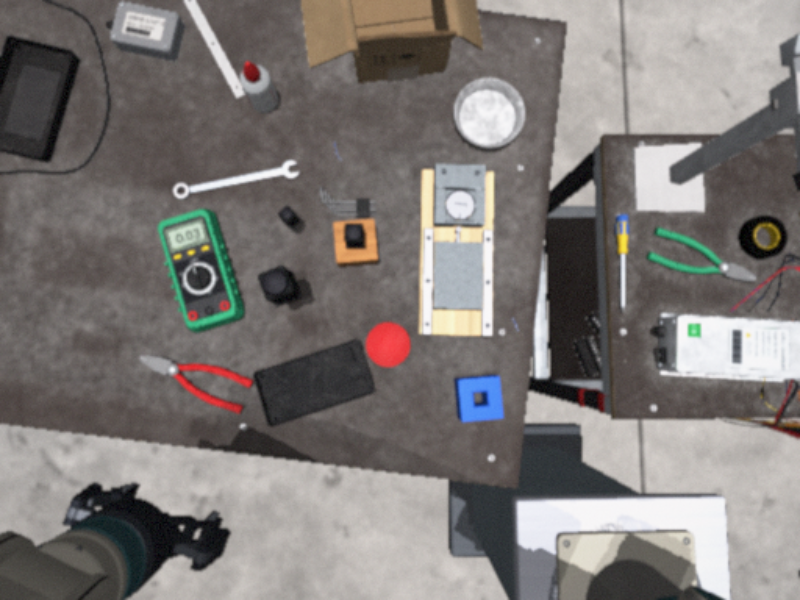

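The scene view shows three drivers (800-px scale): large at (335,230), small at (395,240) and middle at (422,255). The middle one sits in the orange wooden stand at (420,290). The blue block at (368,440) is the look-alike stand. The top view shows the wooden stand at (355,240), the loose panel at (458,275), the fixed panel at (460,195), the cam at (460,205), the tin at (388,345) and the hex keys at (350,205).

Run:
```python
from h import *
ct,t=load('top0'); cs,s=load('scene0')
k=.64
def T(p,z): return onz(ct,np.array(p)*k,z).round(4)
print('panel rear',T((458,310),.04),'rearL',T((435,308),.04),'rearR',T((480,309),.04),'front',T((458,243),.04))
print('cam',T((460,205),.04),'fixed L/R',T((436,165),.04),T((484,165),.04))
print('stand',[T(p,.05) for p in((333,222),(376,219),(379,263),(336,266))])
for name,a,b in(('drv mid top',(355,231),(421,233)),('drv big',(280,280),(335,190)),('drv small',(288,215),(395,218)),('cam',(460,205),(531,320)),('stand near corner top',(336,266),(391,284)), ('blue hole',(480,398),(368,429))):
    print(name,tri([ray(ct,np.array(a)*k),ray(cs,np.array(b)*k)]).round(4))
# segment orange and grey
hsv=cv2.cvtColor(t,cv2.COLOR_BGR2HSV)
m=cv2.inRange(hsv,(5,110,80),(20,255,255)); n,l,st,ce=cv2.connectedComponentsWithStats(m)
for i in range(1,n):
    if st[i,4]>80: print(st[i],ce[i],cv2.minAreaRect(np.argwhere(l==i)[:,::-1].astype(np.float32)))
cv2.imwrite('pics/c0.png',np.hstack([cv2.resize(t[95:225,170:330],None,fx=2.5,fy=2.5,interpolation=2),cv2.resize(s[110:240,190:350],None,fx=2.5,fy=2.5,interpolation=2)]))
c=env.get_calibration('wrist'); print(np.round(c['tool_from_camera'],3))
```

```text
panel rear [0.4315 0.2478 0.04  ] rearL [0.4347 0.2816 0.04  ] rearR [0.4327 0.2153 0.04  ] front [0.5309 0.246  0.04  ]
cam [0.5881 0.2419 0.04  ] fixed L/R [0.649  0.2768 0.04  ] [0.6489 0.2047 0.04  ]
stand [array([0.5611, 0.4299, 0.05  ]), array([0.5653, 0.3671, 0.05  ]), array([0.5003, 0.3632, 0.05  ]), array([0.4963, 0.4257, 0.05  ])]
drv mid top [0.5335 0.3957 0.1199]
drv big [0.4622 0.4879 0.1683]
drv small [0.5636 0.4886 0.0907]
cam [0.589  0.241  0.0404]
stand near corner top [0.5012 0.4245 0.0352]
blue hole [0.3046 0.2185 0.0459]
[213 140  29  30 570] [227.5245614  155.30701754] ((227.35174560546875, 154.22068786621094), (27.737192153930664, 26.90673828125), 85.2363510131836)
[[ 1.    -0.001 -0.001  0.   ]
 [ 0.001  0.947  0.32  -0.082]
 [ 0.    -0.32   0.947 -0.126]
 [ 0.     0.     0.     1.   ]]
```

View pics/c0.png

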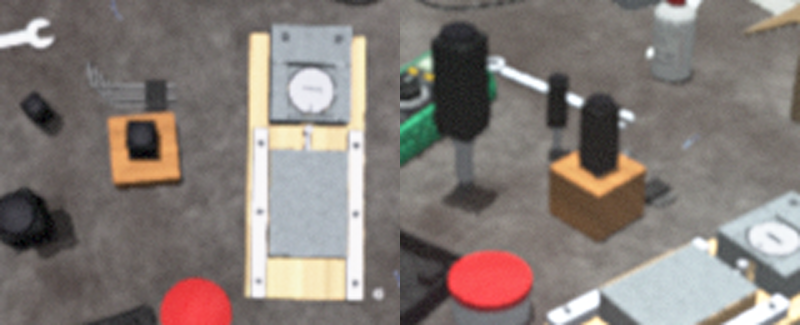

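The crop confirms it: the middle driver (top at about 0.120 m) hangs in the wooden stand at (0.533,0.396). The large one (0.168 m) and the small one (0.091 m) stand loose beside it. I'm going above the panel for one close look, with the jaws turned along world y.

>>> apply_moves(rows=[{"hand": -1,"translation": [-0.3,0.5,0],"turn": -0.095},{"hand": -1,"translation": [-0.6,1,0],"turn": -0.19},{"hand": -1,"translation": [-0.6,1,0],"turn": -0.222},{"hand": -1,"translation": [-0.6,1,0],"turn": -0.222}])

```text
time: 0.55
ee_pos: [0.2871, 0.4946, 0.2471]
tool_rot: [0.001, 0.708, 0.707, -0.001]
contact_force: [-0.2, 0.1, 0.3]
gripper_width: 0.336
```

>>> apply_moves(rows=[{"hand": -1,"translation": [-0.4,0.3,0],"turn": 0},{"hand": -1,"translation": [-0.7,0.6,0],"turn": 0},{"hand": -1,"translation": [-1,0.8,0],"turn": 0}])

```text
time: 0.85
ee_pos: [0.368, 0.3942, 0.2472]
tool_rot: [0.001, 0.708, 0.707, -0.001]
contact_force: [-0.8, 0.5, 1.0]
gripper_width: -0.0
```

>>> apply_moves(rows=[{"hand": -1,"translation": [-0.4,0.3,0],"turn": 0},{"hand": -1,"translation": [-0.7,0.6,0],"turn": 0},{"hand": -1,"translation": [-1,0.8,0],"turn": 0},{"hand": -1,"translation": [-1,0.8,0],"turn": 0},{"hand": -1,"translation": [-1,0.8,0],"turn": 0}])

```text
time: 1.35
ee_pos: [0.4479, 0.2942, 0.2472]
tool_rot: [0.0, 0.708, 0.706, -0.001]
contact_force: [-1.0, 0.5, 0.2]
gripper_width: -0.002
```

Run:
```python
from h import *
print(tool().round(4).tolist())
c,im=snap('wrist','w1'); cv2.imwrite('pics/w1b.png',cv2.resize(im[:,:,::-1],(800,600)))
```

```text
[[0.0034, 1.0, -0.0013, 0.4479], [1.0, -0.0034, -0.0018, 0.2942], [-0.0019, -0.0013, -1.0, 0.2472], [0.0, 0.0, 0.0, 1.0]]
```

View pics/w1b.png

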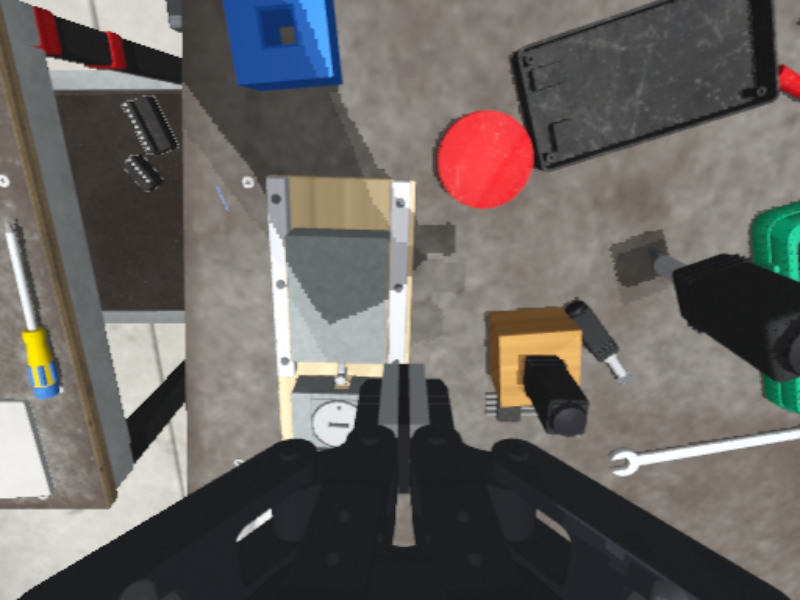

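The wrist view (800 px) shows the panel's rear edge from (286,233) to (390,229), its front edge at row 361, the cam at (338,424), and the slot running across the panel. The stand top spans (488,312) to (582,400) and the driver dome is at (570,418).

Run:
```python
from h import *
c,_=load('w1'); ct,_=load('top0')
k=.64
W=lambda p,z: onz(c,np.array(p)*k,z).round(4)
for n,p in(('rearR',(286,235)),('rearL',(390,231)),('frontR',(290,361)),('frontL',(386,362)),('fixed front R',(292,378)),('cam',(338,424)),('slotL',(330,425)),('slotR',(349,425)),('bolt',(342,381))): print(n,W(p,.04))
print('fences',W((278,190),.024),W((401,190),.024),W((285,360),.024),W((397,360),.024))
print('stand',[W(p,.05) for p in((488,312),(579,309),(582,399),(495,406))])
print('drv',tri([ray(c,np.array((570,418))*k),ray(ct,np.array((355,231))*k)]).round(4),'cam',tri([ray(c,np.array((338,424))*k),ray(ct,np.array((460,205))*k)]).round(4))
print('stand corner tri',tri([ray(c,np.array((488,312))*k),ray(ct,np.array((379,263))*k)]).round(4), 'rearL', tri([ray(c,np.array((390,231))*k),ray(ct,np.array((435,308))*k)]).round(4))
print('tin',W((485,158),.036))
```

```text
rearR [0.4361 0.2103 0.04  ]
rearL [0.4335 0.2842 0.04  ]
frontR [0.5353 0.2052 0.04  ]
frontL [0.5364 0.2797 0.04  ]
fixed front R [0.5502 0.2056 0.04  ]
cam [0.5923 0.2397 0.04  ]
slotL [0.5933 0.2332 0.04  ]
slotR [0.5933 0.2487 0.04  ]
bolt [0.5529 0.2448 0.04  ]
fences [0.4065 0.2032 0.024 ] [0.4069 0.292  0.024 ] [0.5425 0.1969 0.024 ] [0.5428 0.288  0.024 ]
stand [array([0.4913, 0.3548, 0.05  ]), array([0.4892, 0.4205, 0.05  ]), array([0.5636, 0.4312, 0.05  ]), array([0.5696, 0.3643, 0.05  ])]
drv [0.5338 0.3954 0.1208] cam [0.5857 0.2423 0.0497]
stand corner tri [0.5062 0.3627 0.0102] rearL [0.4341 0.2829 0.0404]
tin [0.3842 0.3495 0.036 ]
```

>>> apply_moves(rows=[{"hand": -1,"translation": [-0.23,-0.2,0.4],"turn": 0.026},{"hand": -1,"translation": [-0.46,-0.4,0.8],"turn": 0.026},{"hand": -1,"translation": [-0.46,-0.4,1],"turn": 0.026},{"hand": -1,"translation": [-0.46,-0.4,1],"turn": 0.026}])

```text
time: 1.8
ee_pos: [0.4024, 0.248, 0.1437]
tool_rot: [-0.001, 0.721, 0.692, -0.005]
contact_force: [-0.3, 0.9, 0.6]
gripper_width: 0.002
```

>>> apply_moves(rows=[{"hand": -1,"translation": [0,0,0.4],"turn": 0},{"hand": -1,"translation": [0,0,0.8],"turn": 0},{"hand": -1,"translation": [0,0,1],"turn": 0},{"hand": -1,"translation": [0,0,1],"turn": 0}])

```text
time: 2.2
ee_pos: [0.4005, 0.2484, 0.0425]
tool_rot: [-0.002, 0.721, 0.693, -0.006]
contact_force: [-0.1, -0.3, 0.6]
gripper_width: -0.001
```

>>> apply_moves(rows=[{"hand": -1,"translation": [0,0,0.1],"turn": 0},{"hand": -1,"translation": [0,0,0.11],"turn": 0},{"hand": -1,"translation": [0,0.05,0.11],"turn": 0},{"hand": -1,"translation": [0,0.1,0.11],"turn": 0}])

```text
time: 2.6
ee_pos: [0.4118, 0.2485, 0.0325]
tool_rot: [-0.002, 0.721, 0.693, -0.005]
contact_force: [0.0, 0.8, 1.3]
gripper_width: 0.0
```

>>> apply_moves(rows=[{"hand": -1,"translation": [0,0.05,0],"turn": 0},{"hand": -1,"translation": [0,0.09,0],"turn": 0},{"hand": -1,"translation": [0,0.12,0],"turn": 0},{"hand": -1,"translation": [0,0.15,0],"turn": 0},{"hand": -1,"translation": [0,0.18,0],"turn": 0},{"hand": -1,"translation": [0,0.21,0],"turn": 0},{"hand": -1,"translation": [0,0.24,0],"turn": 0},{"hand": -1,"translation": [0,0.26,0],"turn": 0},{"hand": -1,"translation": [0,0.28,0],"turn": 0}])

```text
time: 3.5
ee_pos: [0.4398, 0.2473, 0.0321]
tool_rot: [-0.002, 0.721, 0.693, -0.005]
contact_force: [-1.5, 0.1, -0.8]
gripper_width: -0.001
```

>>> apply_moves(rows=[{"hand": -1,"translation": [0,0.015,0],"turn": 0},{"hand": -1,"translation": [0,0.03,0],"turn": 0}])

```text
time: 3.7
ee_pos: [0.4428, 0.2471, 0.032]
tool_rot: [-0.002, 0.721, 0.693, -0.006]
contact_force: [-2.8, 0.5, -0.2]
gripper_width: 0.001
```

>>> apply_moves(rows=[{"hand": -1,"translation": [0,0.015,0],"turn": 0},{"hand": -1,"translation": [0,0.025,0],"turn": 0}])

```text
time: 3.9
ee_pos: [0.4455, 0.2471, 0.032]
tool_rot: [-0.002, 0.721, 0.693, -0.005]
contact_force: [-2.1, -1.0, -0.2]
gripper_width: -0.006
```

>>> apply_moves(rows=[{"hand": -1,"translation": [0,0.01,0],"turn": 0},{"hand": -1,"translation": [0,0.02,0],"turn": 0}])

```text
time: 4.1
ee_pos: [0.4475, 0.247, 0.032]
tool_rot: [-0.002, 0.721, 0.693, -0.005]
contact_force: [-1.6, -0.9, 0.8]
gripper_width: -0.002
```

>>> apply_moves(rows=[{"hand": -1,"translation": [0,0.01,0],"turn": 0},{"hand": -1,"translation": [0,0.02,0],"turn": 0}])

```text
time: 4.3
ee_pos: [0.4495, 0.2469, 0.032]
tool_rot: [-0.002, 0.721, 0.693, -0.006]
contact_force: [-5.3, 0.6, 1.7]
gripper_width: -0.004
```

>>> apply_moves(rows=[{"hand": -1,"translation": [0,0.01,0],"turn": 0},{"hand": -1,"translation": [0,0.01,0],"turn": 0}])

```text
time: 4.5
ee_pos: [0.4495, 0.2469, 0.0319]
tool_rot: [-0.003, 0.721, 0.693, -0.006]
contact_force: [-5.0, 0.5, 2.1]
gripper_width: 0.007
```

>>> apply_moves(rows=[{"hand": -1,"translation": [0,0.015,0],"turn": 0},{"hand": -1,"translation": [0,0.02,0],"turn": 0}])

```text
time: 4.7
ee_pos: [0.4495, 0.2468, 0.0315]
tool_rot: [-0.004, 0.72, 0.693, -0.008]
contact_force: [-7.1, 1.3, 4.0]
gripper_width: -0.005
```

The panel is against its stop: three calls with no advance and the force rising to 7 N. I'm backing off, then going up and over for a close look at the driver.

>>> apply_moves(rows=[{"hand": -1,"translation": [0,-0.15,0],"turn": 0},{"hand": -1,"translation": [0,-0.2,-0.2],"turn": 0},{"hand": -1,"translation": [0,-0.2,-0.6],"turn": 0},{"hand": -1,"translation": [0,-0.2,-1],"turn": 0}])

```text
time: 5.1
ee_pos: [0.4305, 0.2476, 0.1324]
tool_rot: [-0.004, 0.72, 0.694, -0.008]
contact_force: [0.6, 0.4, -0.4]
gripper_width: 0.001
```

>>> apply_moves(rows=[{"hand": -1,"translation": [0.2,0,-0.4],"turn": 0},{"hand": 0.5,"translation": [0.5,0,-0.8],"turn": 0},{"hand": 1,"translation": [0.7,0,-1],"turn": -0.05},{"hand": 1,"translation": [0.7,0,-1],"turn": -0.05}])

```text
time: 5.5
ee_pos: [0.438, 0.3217, 0.2366]
tool_rot: [-0.002, 0.692, 0.722, -0.002]
contact_force: [0.1, 0.0, 0.1]
gripper_width: 0.509
```

>>> apply_moves(rows=[{"hand": 1,"translation": [0.4,0.1,0],"turn": 0},{"hand": 1,"translation": [0.8,0.2,0],"turn": 0},{"hand": 1,"translation": [0.8,0.2,0],"turn": 0},{"hand": 1,"translation": [0.8,0.2,0],"turn": 0},{"hand": 1,"translation": [0.8,0.2,0],"turn": 0}])

```text
time: 6.0
ee_pos: [0.4538, 0.401, 0.2353]
tool_rot: [-0.002, 0.692, 0.722, -0.003]
contact_force: [-0.3, -0.4, -0.2]
gripper_width: 0.997
```

Run:
```python
from h import *
print(tool().round(4).tolist())
c,im=snap('wrist','w2'); cv2.imwrite('pics/w2b.png',cv2.resize(im[:,:,::-1],(800,600)))
```

```text
[[-0.0425, 0.9991, -0.0073, 0.4538], [0.9991, 0.0425, -0.0023, 0.401], [-0.002, -0.0074, -1.0, 0.2353], [0.0, 0.0, 0.0, 1.0]]
```

View pics/w2b.png

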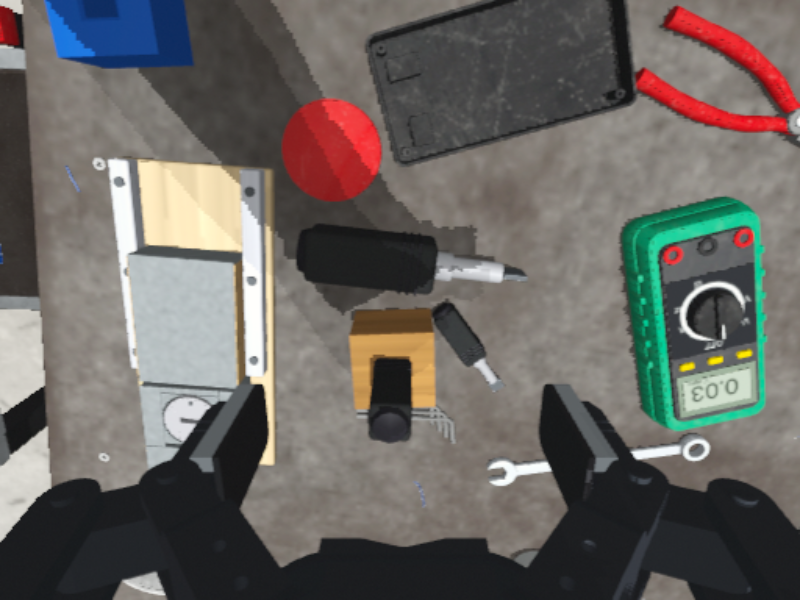

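Wrist view 2 shows the driver dome at (390,422) and its handle shoulder from (372,362) to (411,358) on the stand top. The big look-alike driver now lies on the table (handle at 300–435, 258), and the small one lies at (465,345). My tool was never within 0.1 m of either, so they seem to have toppled on their own. The meant one still hangs in its stand.

Run:
```python
from h import *
c,im=load('w2'); c1,_=load('w1'); ct,_=load('top0'); k=.64
W=lambda p,z: onz(c,np.array(p)*k,z).round(4)
print('dome tri',tri([ray(c,np.array((390,424))*k),ray(c1,np.array((570,418))*k),ray(ct,np.array((355,231))*k)]).round(4), W((390,424),.121))
a,b=W((372,362),.05),W((411,358),.05); print('shoulder',a,b,np.degrees(np.arctan2(*(b-a)[:2])))
print('stand top', [W(p,.05) for p in((350,333),(433,330))])
print('big', [W(p,.017) for p in((300,255),(435,262),(525,278),(330,292))])
# t=0 look: frames of when it fell
s,n=tool(),cam('scene')
c2,i2=snap('scene','s2'); i0=cv2.imread('pics/scene0.png'); 
g=cv2.cvtColor(im,cv2.COLOR_BGR2GRAY)[225:285,225:275]; 
m=(g<45).astype(np.uint8); print(cv2.minAreaRect(np.argwhere(m)[:,::-1].astype(np.float32)+[225,225]))
cv2.imwrite('pics/c2.png',np.hstack([cv2.resize(im[200:290,220:300],(480,540),interpolation=2),cv2.resize(i2[:,:,::-1][:,:,::-1][90:290,130:245][:,:,::-1],(310,540))]))
```

```text
dome tri [0.534  0.3956 0.1211] [0.5346 0.396  0.121 ]
shoulder [0.5307 0.3808 0.05  ] [0.5263 0.4089 0.05  ] -8.899318218308139
stand top [array([0.5086, 0.3647, 0.05  ]), array([0.5038, 0.4234, 0.05  ])]
big [array([0.4617, 0.3237, 0.017 ]), array([0.4628, 0.4242, 0.017 ]), array([0.4724, 0.4928, 0.017 ]), array([0.4897, 0.3458, 0.017 ])]Traceback (most recent call last):
  File "<stdin>", line 12, in <module>
cv2.error: OpenCV(4.12.0) /io/opencv/modules/imgproc/src/convhull.cpp:143: error: (-215:Assertion failed) total >= 0 && (depth == CV_32F || depth == CV_32S) in function 'convexHull'
```

>>> apply_moves(rows=[{"hand": 1,"translation": [-0.08,0.4,0.2],"turn": -0.05},{"hand": 1,"translation": [-0.08,0.8,0.4],"turn": -0.05},{"hand": 1,"translation": [-0.08,0.8,0.6],"turn": -0.05},{"hand": 1,"translation": [-0.08,0.8,0.6],"turn": -0.05}])

```text
time: 6.5
ee_pos: [0.5327, 0.3936, 0.1717]
tool_rot: [-0.003, 0.664, 0.748, -0.006]
contact_force: [-1.4, -0.7, -0.7]
gripper_width: 0.996
```

Run:
```python
from h import *
print(tool().round(4).tolist())
c,im=snap('wrist','w3'); b=cv2.resize(im[:,:,::-1],(640,480))
c2,i2=snap('scene','s3')
cv2.imwrite('pics/c3.png',np.hstack([cv2.resize(im[200:384,190:320,::-1],(400,566),interpolation=2),cv2.resize(i2[110:250,190:288,::-1],(396,566),interpolation=2)]))
```

```text
[[-0.1179, 0.9929, -0.0127, 0.5327], [0.993, 0.1179, -0.0052, 0.3936], [-0.0036, -0.0132, -0.9999, 0.1717], [0.0, 0.0, 0.0, 1.0]]
```

View pics/c3.png

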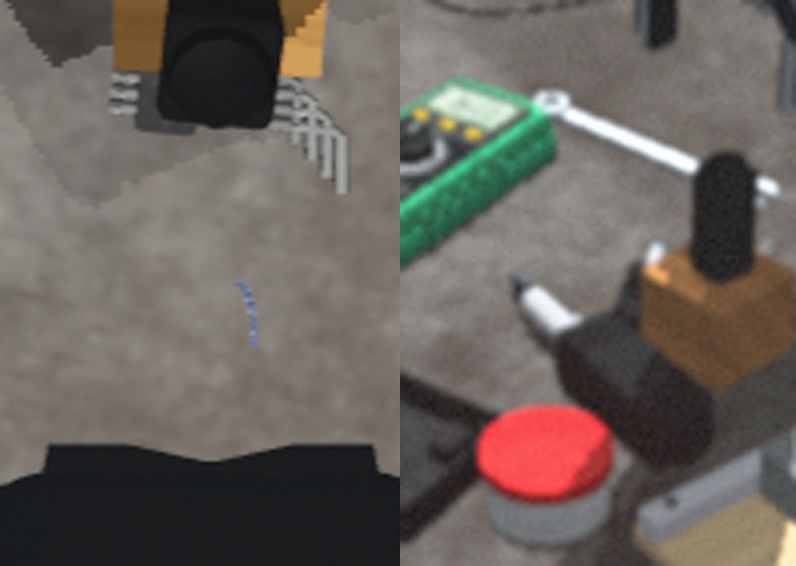

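>>> apply_moves(rows=[{"hand": 1,"translation": [0.02,0.02,0.3],"turn": 0.035},{"hand": 1,"translation": [0.02,0.02,0.6],"turn": 0.035},{"hand": 1,"translation": [0.02,0.02,0.75],"turn": 0.035},{"hand": 1,"translation": [0.02,0.02,0.75],"turn": 0.035}])

```text
time: 7.0
ee_pos: [0.5324, 0.3964, 0.0988]
tool_rot: [-0.003, 0.684, 0.73, -0.006]
contact_force: [0.0, 0.0, 1.1]
gripper_width: 1.0
```

>>> apply_moves(rows=[{"hand": -1,"translation": [0,0,0],"turn": 0},{"hand": -1,"translation": [0,0,0],"turn": 0},{"hand": -1,"translation": [0,0,0],"turn": 0},{"hand": -1,"translation": [0,0,0],"turn": 0},{"hand": -1,"translation": [0,0,0],"turn": 0},{"hand": -1,"translation": [0,0,0],"turn": 0},{"hand": -1,"translation": [0,0,0],"turn": 0}])

```text
time: 7.7
ee_pos: [0.5331, 0.3968, 0.1001]
tool_rot: [-0.002, 0.684, 0.73, -0.005]
contact_force: [-1.6, -0.6, 5.7]
gripper_width: 0.298
```

Run:
```python
from h import *
print(tool().round(4).tolist()); o=env.get_obs(); print(o['contact_force'],o['wrist_torque'],o['gripper_width'],o['joints'])
```

```text
[[-0.0653, 0.9978, -0.0098, 0.5331], [0.9979, 0.0653, -0.0035, 0.3968], [-0.0029, -0.0101, -0.9999, 0.1001], [0.0, 0.0, 0.0, 1.0]]
[-1.64069759 -0.61467412  5.74069597] [-0.14071691  0.0774833  -0.01600292] 0.297756551869061 [ 0.54180833  0.45496202 -0.09916366  1.02691673  0.00206167  0.47647303]
```

Gripped (opening 25.3 mm). I'm lifting it to look at the blade.

>>> apply_moves(rows=[{"hand": -1,"translation": [0,0,-0.2],"turn": 0},{"hand": -1,"translation": [0,0,-0.5],"turn": 0},{"hand": -1,"translation": [0,0,-0.85],"turn": 0},{"hand": -1,"translation": [0,0,-0.95],"turn": 0},{"hand": -1,"translation": [0,0,-0.95],"turn": 0}])

```text
time: 8.2
ee_pos: [0.5353, 0.3979, 0.197]
tool_rot: [-0.002, 0.684, 0.73, -0.003]
contact_force: [0.1, 0.4, -1.9]
gripper_width: 0.295
```

>>> apply_moves(rows=[{"hand": -1,"translation": [-0.4,0.1,0],"turn": 0},{"hand": -1,"translation": [-0.8,0.2,0],"turn": 0},{"hand": -1,"translation": [-0.95,0.2,0],"turn": 0},{"hand": -1,"translation": [-0.95,0.2,0],"turn": 0},{"hand": -1,"translation": [-0.95,0.2,0],"turn": 0}])

```text
time: 8.7
ee_pos: [0.5604, 0.3043, 0.1953]
tool_rot: [-0.003, 0.684, 0.73, -0.004]
contact_force: [0.0, 0.5, -0.3]
gripper_width: 0.294
```

Run:
```python
from h import *
print(tool().round(4).tolist()); o=env.get_obs(); print(o['contact_force'],o['wrist_torque'],o['gripper_width'])
c,im=snap('wrist','w4'); T=tool()
print(proj(c,T[:3,3]+T[:3,2]*.097))
c2,i2=snap('scene','s4'); p=proj(c2,T[:3,3]+T[:3,2]*.097); print(p); x,y=p.astype(int)
cv2.imwrite('pics/c4.png',np.hstack([cv2.resize(im[130:330,180:330,::-1],(420,560),interpolation=2),cv2.resize(i2[max(0,y-45):y+45,x-30:x+30,::-1],(373,560),interpolation=2)]))
```

```text
[[-0.0648, 0.9979, -0.0091, 0.5604], [0.9979, 0.0648, -0.0015, 0.3043], [-0.0009, -0.0092, -1.0, 0.1953], [0.0, 0.0, 0.0, 1.0]]
[ 0.03128762  0.51973305 -0.25026374] [ 0.03630652  0.06491976 -0.02045635] 0.29441151031500673
[259.3580116  194.68125107]
[309.12611452 172.26737172]
```

View pics/c4.png

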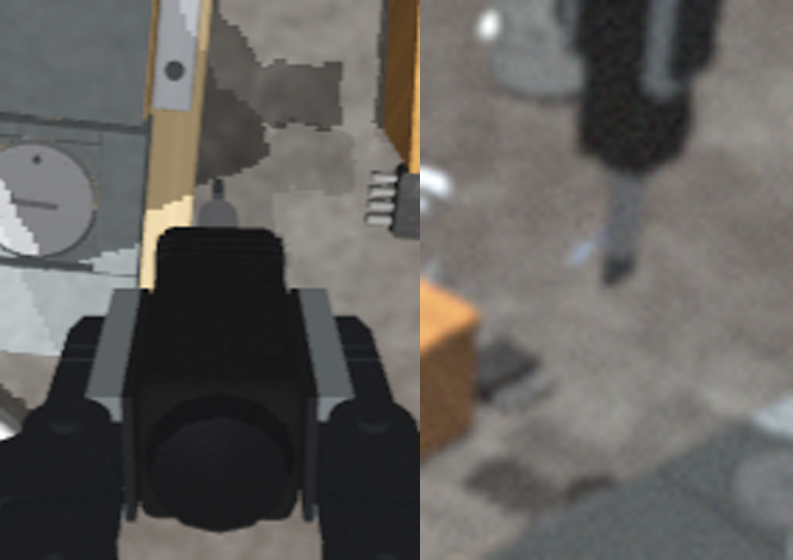

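The wrist crop shows the blade tip at (218,180), thin across the image, so the blade's width runs along tool y. The slot runs across from (20,203) to (58,207). The driver therefore has to turn about 90° counter-clockwise before insertion, which leaves joint 6 room for the clockwise turn.

Run:
```python
from h import *
c,im=load('w4'); g=cv2.cvtColor(im,cv2.COLOR_BGR2GRAY)
print(g[198:210,182:206])
T=np.array([[-0.0648,0.9979],[0.9979,.0648]])
f=lambda p:(180+p[0]/2.8,130+p[1]/2.8)
a,b=onz(c,f((20,203)),.04),onz(c,f((58,207)),.04); print(a,b,(a+b)/2,np.degrees(np.arctan2((b-a)[1],(b-a)[0])))
# disc outline
print('disc L,R,top,bot',[onz(c,f(p),.04).round(4) for p in((95,203),(37,143),(40,258))])
g1=cv2.cvtColor(load('w1')[1],cv2.COLOR_BGR2GRAY); print(g1[266:278,206:228])
for q in((93.7),):pass
print('edge fixed',[onz(c,f(p),.04).round(4) for p in((0,112),(145,127))],'right edge',onz(c,f((138,272)),.04))
```

```text
[[211 181 124 130 131 132 131 131 131 131 131 131 131 132 131 131 131 131
  132 131 132 131 132 131]
 [211 176 106 126 131 132 132 131 131 131 131 131 131 131 131 131 131 131
  131 131 131 131 131 131]
 [211 177 104 122 127 128 128 129 129 129 131 131 132 132 132 131 131 131
  132 131 131 131 131 131]
 [210 175  91  92  97 102 107 114 118 118 123 127 128 128 128 129 130 130
  131 131 131 131 131 131]
 [201 165 117 105  96  94  93  93  93  93  93  97 102 102 106 115 119 123
  129 131 131 131 131 131]
 [210 210 202 166 119 111 107 107 103  98  96  96  95  94  94  93  93  92
  109 127 131 131 131 131]
 [210 210 210 183 130 130 131 131 131 127 123 123 119 111 107 101  97  97
  116 131 131 131 131 131]
 [210 210 210 183 130 130 130 130 131 131 131 131 131 131 131 132 131 127
  127 131 131 131 131 131]
 [210 210 210 183 130 130 130 130 130 130 130 130 130 130 131 131 131 131
  131 131 131 131 131 131]
 [210 210 210 186 144 138 130 130 130 130 130 130 130 129 130 130 130 130
  130 130 130 131 131 131]
 [209 210 210 210 210 182 130 130 130 130 130 130 130 130 130 130 130 130
  130 130 130 13
[... 893 characters left out ...]
 231 230 189  30]
 [231 231 231 211 159 124 124 123 120 114 115 110 106 103 102  99  96 195
  231 217 159  31]
 [231 231 231 222 210 210 210 210 199 186 186 174 159 158 158 146 132 200
  231 215 154  31]
 [231 231 231 231 231 231 231 231 231 231 231 231 231 231 231 231 231 231
  229 191  72  31]
 [231 231 231 231 231 231 230 231 231 231 231 231 231 231 231 231 231 229
  200 115  31  31]
 [231 231 231 231 231 231 231 231 231 231 231 231 231 231 231 231 228 200
  115  32  29  31]
 [231 231 231 231 231 231 231 231 231 231 231 231 231 231 231 229 201 115
   30  30  31  30]]
edge fixed [array([0.5606, 0.229 , 0.04  ]), array([0.5628, 0.2786, 0.04  ])] right edge [0.61769365 0.27806584 0.04      ]
```

>>> apply_moves(rows=[{"hand": -1,"translation": [-0.3,0.15,0],"turn": -0.09},{"hand": -1,"translation": [-0.65,0.29,0],"turn": -0.18},{"hand": -1,"translation": [-0.65,0.29,0],"turn": -0.27},{"hand": -1,"translation": [-0.65,0.29,0],"turn": -0.36},{"hand": -1,"translation": [-0.65,0.29,0],"turn": -0.45},{"hand": -1,"translation": [-0.65,0.29,0.1],"turn": -0.54},{"hand": -1,"translation": [-0.65,0.29,0.2],"turn": -0.63},{"hand": -1,"translation": [-0.65,0.29,0.3],"turn": -0.72},{"hand": -1,"translation": [-0.65,0.29,0.4],"turn": -0.81},{"hand": -1,"translation": [-0.65,0.29,0.4],"turn": -0.9},{"hand": -1,"translation": [-0.65,0.29,0.4],"turn": -0.918},{"hand": -1,"translation": [-0.65,0.29,0.4],"turn": -0.918},{"hand": -1,"translation": [-0.65,0.29,0.4],"turn": -0.918}])

```text
time: 10.1
ee_pos: [0.5938, 0.2429, 0.1562]
tool_rot: [-0.003, 0.032, 0.999, -0.001]
contact_force: [-0.9, 0.1, -0.6]
gripper_width: 0.297
```

Run:
```python
from h import *
T=tool(); print(T.round(4).tolist()); o=env.get_obs(); print(o['contact_force'],o['wrist_torque'],o['gripper_width'],o['joints'])
c,im=snap('wrist','w5')
print(proj(c,T[:3,3]+T[:3,2]*.097),proj(c,[.5935,.2408,.04]))
cv2.imwrite('pics/c5.png',cv2.resize(im[130:250,190:330,::-1],(700,600),interpolation=2))
```

```text
[[-0.998, 0.0635, -0.007, 0.5938], [0.0635, 0.998, -0.001, 0.2429], [0.0069, -0.0014, -1.0, 0.1562], [0.0, 0.0, 0.0, 1.0]]
[-0.86296447  0.14337126 -0.58072499] [-0.03240788 -0.03163515  0.00423392] 0.2967984614076995 [ 2.87172475e-01  3.68052803e-01 -1.00845139e-01  1.10887019e+00
  1.05425854e-03 -1.22009308e+00]
[258.96868357 195.275085  ] [258.19420056 185.08204285]
```

View pics/c5.png

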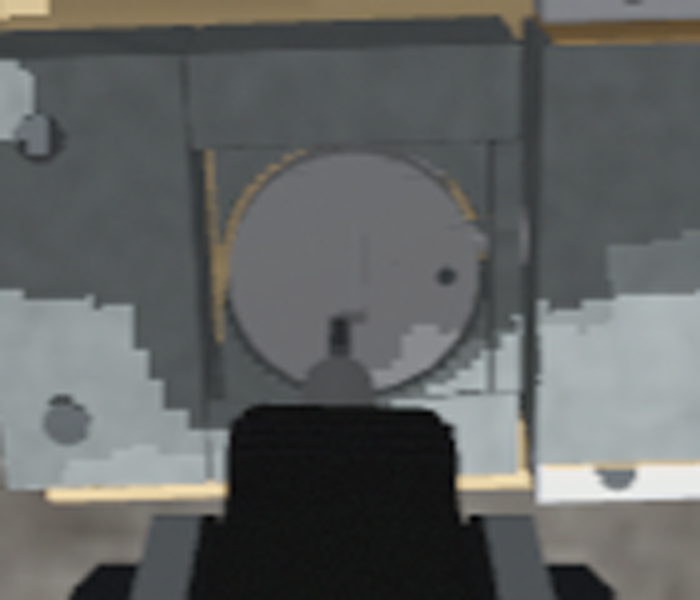

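The disc is at (355,270) in the crop. The tip looks lower in the picture than predicted, at (340,318), so the driver may be tilted in the grip. I'm checking with the scene view and an enhanced crop.

Run:
```python
from h import *
T=tool(); c,im=load('w5')
P=lambda v: proj(c,T[:3,:3]@np.array(v)+T[:3,3]).round(1)
print('tip-7',P([0,-.007,.097]),'tip0',P([0,0,.097]),'shoulder',P([-.013,-.013,.05]),P([.013,-.013,.05]),'dome',P([0,0,-.021]))
g=cv2.cvtColor(im,cv2.COLOR_BGR2GRAY); 
w=g[150:215,225:295].astype(float); w=np.clip((w-40)/(135-40)*255,0,255).astype(np.uint8)
c2,i2=snap('scene','s5'); c4,i4=load('s4')
p5=proj(c2,T[:3,3]+T[:3,2]*.097); print('pred5',p5,'pred4 309.1 172.3')
s4=i4[140:200,280:340]; x,y=p5.astype(int); s5=i2[y-32:y+28,x-29:x+31,::-1]; print('s5 origin',x-29,y-32)
r=lambda a:cv2.resize(a,(390,300),interpolation=cv2.INTER_CUBIC)
R=np.vstack([cv2.resize(s4,(300,300),interpolation=2),cv2.resize(s5,(300,300),interpolation=2)])
cv2.imwrite('pics/c6.png',np.hstack([cv2.cvtColor(cv2.resize(w,(490,455),interpolation=2),8).copy() if 0 else cv2.copyMakeBorder(cv2.cvtColor(cv2.resize(w,(490,455),interpolation=2),cv2.COLOR_GRAY2BGR),0,145,0,0,cv2.BORDER_CONSTANT),R]))
```

```text
tip-7 [258.9 186.5] tip0 [258.9 195. ] shoulder [238.  201.6] [280.1 201.6] dome [259.5 294.2]
pred5 [341.14673887 196.32621329] pred4 309.1 172.3
s5 origin 312 164
```

View pics/c6.png

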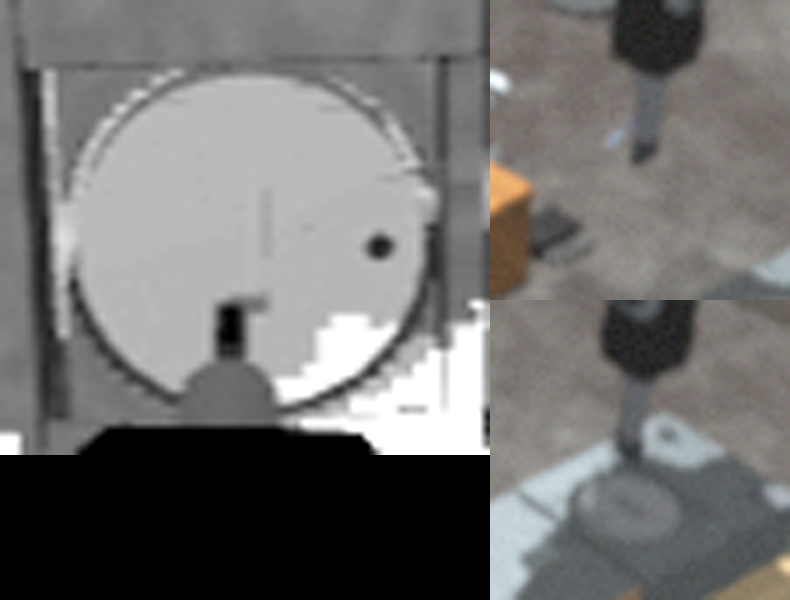

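Run:
```python
from h import *
import cv2
for n,x0,y0 in(('s4',300,160),('s5',330,182)):
    c,im=load(n); g=cv2.cvtColor(im,cv2.COLOR_BGR2GRAY); print(n,x0,y0); print(g[y0:y0+18,x0:x0+22])
np.set_printoptions(linewidth=250)
c,im=load('w5'); g=cv2.cvtColor(im,cv2.COLOR_BGR2GRAY); print(g[174:206,250:272])
c2=load('s5')[0]; T=tool()
for y in(-.007,0,.007): print(y,proj(c2,T[:3,:3]@[0,y,.097]+T[:3,3]).round(1))
T4=np.array([[-0.0648,0.9979,-0.0091,0.5604],[0.9979,0.0648,-0.0015,0.3043],[-0.0009,-0.0092,-1.0,0.1953],[0,0,0,1]])
for y in(-.007,0,.007): print(y,proj(c2,T4[:3,:3]@[0,y,.097]+T4[:3,3]).round(1))
```

```text
s4 300 160
[[113 120 118 119 119 120 124 122 116 103  95  92 103 102 107 107 112 118
  115 117 122 118]
 [113 114 120 124 119 117 114 123 117 105  95 100 102  98 101 104 110 112
  118 118 117 118]
 [117 120 120 124 113 123 124 124 113 103  99  97 100  99 108 107 116 115
  119 115 121 122]
 [121 121 123 124 117 130 128 128 120 100  97  96  98 100 105 117 125 128
  121 120 119 124]
 [118 122 126 127 128 126 134 127 116  99 100  99  95 105 110 124 129 128
  130 127 123 122]
 [125 125 127 130 134 136 137 128 118 103  98  98  98 104 117 123 127 130
  133 133 125 125]
 [126 128 123 135 146 155 150 131 113 105  98  97 100 107 116 124 126 125
  128 132 128 130]
 [125 125 133 144 156 157 143 129 111  97  92  96  90 100 114 126 121 123
  126 132 133 132]
 [129 126 139 150 153 149 133 122 104  81  79  82  79  95 117 123 118 122
  120 126 128 134]
 [128 130 138 144 141 137 132 123  95  71  59  63  67  93 118 125 124 121
  124 127 127 129]
 [124 125 127 129 130 135 133 128  95  68  59  61  75 101 126 129 125 122
  117 122 126 124]
 [126 127 127 128 128 133 137 124  89  65  66  81  98 115 130 132 
[... 4598 characters left out ...]
08 108 108 108 108 108 109 108 125 138]
 [108 108 108 108 108  91  63  58  57  67  94 108 108 108 108 108 107 108 108 108 125 138]
 [109 108 108 107 102  91  75  73  72  77  96 106 107 108 108 109 108 108 110 112 126 138]
 [109 108 106  97  84  80  80  80  80  79  78  86 100 107 108 108 108 108 125 138 138 138]
 [108 104  89  79  79  80  80  81  80  79  78  77  85 100 110 111 112 112 126 138 138 138]
 [105  91  78  80  80  80  80  80  80  79  79  78  78  94 124 138 138 138 138 138 138 137]
 [103  89  78  79  80  80  81  80  80  79  79  79  78  77 113 137 138 138 138 137 135 120]]
-0.007 [343.7 198.1]
0 [341.2 196.4]
0.007 [338.7 194.7]
-0.007 [306.9 173.9]
0 [309.2 172.6]
0.007 [311.5 171.4]
```

Run:
```python
from h import *
c,_=load('w5'); 
for zt in(.059,.061):
    P=onz(c,(257.7,192.7),zt); print('tip-7 corner',P.round(4))
S=onz(c,(260.2,184.3),.04); print('slot',S.round(4), onz(c,(260.2,192.8),.04).round(4), onz(c,(262.5,177),.04).round(4))
```

```text
tip-7 corner [0.594  0.2407 0.059 ]
tip-7 corner [0.594 0.24  0.061]
slot [0.5918 0.2402 0.04  ] [0.5923 0.2478 0.04  ] [0.5895 0.234  0.04  ]
```

The scene and wrist views both show the tip sitting about 4–5 mm toward +y in the grip. The slot line is parallel to the blade. I'm shifting, lowering close to the slot and measuring again.

>>> apply_moves(rows=[{"hand": -1,"translation": [0.018,-0.058,0.07],"turn": 0},{"hand": -1,"translation": [0.018,-0.058,0.14],"turn": 0},{"hand": -1,"translation": [0.018,-0.058,0.14],"turn": 0},{"hand": -1,"translation": [0.018,-0.058,0.14],"turn": 0}])

```text
time: 10.6
ee_pos: [0.5911, 0.2366, 0.1416]
tool_rot: [-0.004, 0.032, 0.999, -0.001]
contact_force: [-0.3, 0.2, -0.7]
gripper_width: 0.293
```

Run:
```python
from h import *
np.set_printoptions(linewidth=250)
T=tool(); print(T.round(4).tolist())
c,im=snap('wrist','w6'); g=cv2.cvtColor(im,cv2.COLOR_BGR2GRAY); print(g[168:210,248:274])
c2,i2=snap('scene','s6'); p=proj(c2,T[:3,3]+T[:3,2]*.097+T[:3,1]*.0045).astype(int); print(p)
w=cv2.resize(np.clip((im[160:220,230:290,::-1].astype(float)-30)*2,0,255).astype(np.uint8),(400,400),interpolation=2)
cv2.imwrite('pics/c7.png',np.hstack([w,cv2.resize(i2[p[1]-25:p[1]+25,p[0]-25:p[0]+25,::-1],(400,400),interpolation=2)]))
```

```text
[[-0.9979, 0.0636, -0.0083, 0.5911], [0.0637, 0.998, -0.0013, 0.2366], [0.0082, -0.0018, -1.0, 0.1416], [0.0, 0.0, 0.0, 1.0]]
[[ 86  86  85 ...  88  88  87]
 [ 87  86  85 ...  86  86  87]
 [ 86  86  85 ...  83  84  82]
 ...
 [109 107  94 ... 108 124 138]
 [108 104  90 ... 111 126 138]
 [108 104  90 ... 138 138 138]]
[339 202]
```

View pics/c7.png

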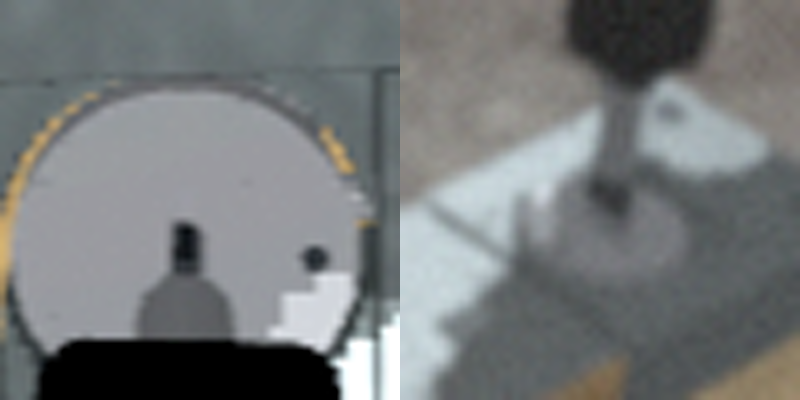

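>>> apply_moves(rows=[{"hand": -1,"translation": [0,-0.016,0.02],"turn": 0},{"hand": -1,"translation": [0,-0.016,0.04],"turn": 0},{"hand": -1,"translation": [0,-0.016,0.06],"turn": 0},{"hand": -1,"translation": [0,-0.016,0.07],"turn": 0}])

```text
time: 11.1
ee_pos: [0.5914, 0.2352, 0.1349]
tool_rot: [-0.004, 0.032, 0.999, -0.001]
contact_force: [-0.0, 0.1, -0.8]
gripper_width: 0.296
```

```bash
cat > st.py <<'E'
from h import *
T=tool(); o=env.get_obs()
y=np.degrees(np.arctan2(T[1,0],T[0,0])); tip=T[:3,3]+T[:3,2]*.097+T[:3,1]*.0045
print('t',round(float(o['time']),2),'p',T[:3,3].round(4),'yaw',round(y,2),'z',T[:3,2].round(4),'F',np.round(o['contact_force'],1),'M',np.round(o['wrist_torque'],3),'w',round(float(o['gripper_width']),3),'tip',tip.round(4))
E
python3 st.py
```

```text
t 11.1 p [0.5914 0.2352 0.1349] yaw 176.36 z [-0.0073 -0.001  -1.    ] F [-0.   0.1 -0.8] M [-0.04   0.015 -0.041] w 0.296 tip [0.591  0.2396 0.0379]
```

>>> apply_moves(rows=[{"hand": -1,"translation": [0,0,0.01],"turn": 0},{"hand": -1,"translation": [0,0,0.02],"turn": 0},{"hand": -1,"translation": [0,0,0.03],"turn": 0}])

```text
time: 11.4
ee_pos: [0.5914, 0.2353, 0.1318]
tool_rot: [-0.004, 0.032, 0.999, -0.001]
contact_force: [-1.0, 0.5, -0.8]
gripper_width: 0.298
```

```bash
python3 st.py
```

```text
t 11.4 p [0.5914 0.2353 0.1318] yaw 176.36 z [-0.0073 -0.0011 -1.    ] F [-1.   0.5 -0.8] M [-0.04   0.006 -0.004] w 0.298 tip [0.5909 0.2396 0.0348]
```

>>> apply_moves(rows=[{"hand": -1,"translation": [0,0,0.01],"turn": 0},{"hand": -1,"translation": [0,0,0.02],"turn": 0}])

```text
time: 11.6
ee_pos: [0.5916, 0.2353, 0.1313]
tool_rot: [-0.003, 0.032, 0.999, -0.001]
contact_force: [-3.3, -0.7, 10.1]
gripper_width: 0.297
```

```bash
python3 st.py
```

```text
t 11.6 p [0.5916 0.2353 0.1313] yaw 176.37 z [-6.7e-03 -9.0e-04 -1.0e+00] F [-3.3 -0.7 10.1] M [-0.3    0.928 -0.006] w 0.297 tip [0.5912 0.2397 0.0343]
```

Contact at TCP z 0.1313, which matches the slot bottom I expected (0.131), so the blade is in. I'm easing up slightly and taking a torque baseline.

>>> apply_moves(rows=[{"hand": -1,"translation": [0,0,-0.015],"turn": 0},{"hand": -1,"translation": [0,0,-0.015],"turn": 0}])

```text
time: 11.8
ee_pos: [0.5915, 0.2354, 0.133]
tool_rot: [-0.003, 0.032, 0.999, -0.0]
contact_force: [-0.9, -0.4, -1.3]
gripper_width: 0.294
```

```bash
cat > av.py <<'E'
from h import *
F=[];M=[]
for i in range(6):
    env.grab_frame('wrist'); o=env.get_obs(); F.append(o['contact_force']);M.append(o['wrist_torque'])
T=tool(); print('avF',np.mean(F,0).round(2),'avM',np.mean(M,0).round(3),'sdMz',np.std(M,0)[2].round(3),'p',T[:3,3].round(4),'yaw',np.degrees(np.arctan2(T[1,0],T[0,0])).round(2),'t',round(float(o['time']),2),'w',round(float(o['gripper_width']),3))
E
python3 av.py
```

```text
avF [ 0.08 -0.08 -0.75] avM [ 0.011  0.07  -0.002] sdMz 0.014 p [0.5915 0.2353 0.1325] yaw 176.37 t 12.1 w 0.296
```

>>> apply_moves(rows=[{"hand": -1,"translation": [0.002,0,0.003],"turn": 0.03},{"hand": -1,"translation": [0.005,0,0.003],"turn": 0.07},{"hand": -1,"translation": [0.008,0.001,0.003],"turn": 0.111},{"hand": -1,"translation": [0.008,0.001,0.003],"turn": 0.111}])

```text
time: 12.5
ee_pos: [0.5901, 0.2356, 0.1319]
tool_rot: [-0.004, 0.118, 0.993, -0.001]
contact_force: [-1.0, 1.0, -0.7]
gripper_width: 0.294
```

```bash
python3 av.py
```

```text
avF [-1.77  0.64 -0.68] avM [0.165 0.477 0.085] sdMz 0.031 p [0.5902 0.2355 0.1319] yaw 166.42 t 12.8 w 0.299
```

>>> apply_moves(rows=[{"hand": -1,"translation": [0.004,0,0],"turn": 0.05},{"hand": -1,"translation": [0.008,0.001,0],"turn": 0.11},{"hand": -1,"translation": [0.012,0.002,0],"turn": 0.17},{"hand": -1,"translation": [0.015,0.003,0],"turn": 0.222},{"hand": -1,"translation": [0.015,0.003,0],"turn": 0.222}])

```text
time: 13.3
ee_pos: [0.5886, 0.2364, 0.1319]
tool_rot: [-0.004, 0.288, 0.958, -0.001]
contact_force: [-1.5, 0.7, -0.1]
gripper_width: 0.297
```

```bash
python3 av.py
```

```text
avF [-1.98  1.17 -0.39] avM [0.376 0.568 0.101] sdMz 0.017 p [0.5887 0.2363 0.1319] yaw 146.49 t 13.6 w 0.297
```

>>> apply_moves(rows=[{"hand": -1,"translation": [0.004,0,0],"turn": 0.05},{"hand": -1,"translation": [0.008,0.001,0],"turn": 0.11},{"hand": -1,"translation": [0.012,0.002,0],"turn": 0.167},{"hand": -1,"translation": [0.012,0.002,0],"turn": 0.167}])

```text
time: 14.0
ee_pos: [0.5877, 0.2374, 0.1319]
tool_rot: [-0.004, 0.411, 0.912, -0.002]
contact_force: [-1.6, 2.0, -0.8]
gripper_width: 0.297
```

```bash
python3 av.py
```

```text
avF [-1.89  1.65 -1.05] avM [0.551 0.576 0.077] sdMz 0.016 p [0.5877 0.2373 0.1319] yaw 131.51 t 14.3 w 0.298
```

>>> apply_moves(rows=[{"hand": -1,"translation": [0.003,0,0],"turn": 0.04},{"hand": -1,"translation": [0.005,0,0],"turn": 0.067},{"hand": -1,"translation": [0.005,0,0],"turn": 0.067}])

```text
time: 14.6
ee_pos: [0.5874, 0.2378, 0.1319]
tool_rot: [-0.004, 0.458, 0.889, -0.002]
contact_force: [-1.7, 1.6, -1.2]
gripper_width: 0.297
```

```bash
python3 av.py
```

```text
avF [-1.58  2.2  -1.  ] avM [0.604 0.531 0.103] sdMz 0.022 p [0.5874 0.2378 0.1319] yaw 125.51 t 14.9 w 0.295
```

>>> apply_moves(rows=[{"hand": -1,"translation": [0.002,0,0],"turn": 0.022},{"hand": -1,"translation": [0.003,0,0],"turn": 0.044},{"hand": -1,"translation": [0.003,0,0],"turn": 0.044}])

```text
time: 15.2
ee_pos: [0.5873, 0.2381, 0.1319]
tool_rot: [-0.004, 0.488, 0.873, -0.002]
contact_force: [-2.4, 1.6, -1.1]
gripper_width: 0.295
```

```bash
python3 av.py
```

```text
avF [-1.66  2.3  -0.85] avM [0.664 0.538 0.112] sdMz 0.036 p [0.5872 0.2381 0.1319] yaw 121.57 t 15.5 w 0.297
```

>>> apply_moves(rows=[{"hand": -1,"translation": [0.002,0,0],"turn": 0.022},{"hand": -1,"translation": [0.003,0,0],"turn": 0.044},{"hand": -1,"translation": [0.003,0,0],"turn": 0.044}])

```text
time: 15.8
ee_pos: [0.5871, 0.2384, 0.132]
tool_rot: [-0.004, 0.518, 0.856, -0.002]
contact_force: [-1.9, 2.0, -0.4]
gripper_width: 0.294
```

```bash
python3 av.py
```

```text
avF [-1.84  2.88 -1.15] avM [0.702 0.523 0.107] sdMz 0.027 p [0.5871 0.2383 0.1319] yaw 117.63 t 16.1 w 0.298
```

>>> apply_moves(rows=[{"hand": -1,"translation": [0.002,0,0],"turn": 0.022},{"hand": -1,"translation": [0.003,0,0],"turn": 0.044},{"hand": -1,"translation": [0.003,0,0],"turn": 0.044}])

```text
time: 16.4
ee_pos: [0.587, 0.2387, 0.1319]
tool_rot: [-0.004, 0.547, 0.837, -0.002]
contact_force: [-2.2, 2.8, -0.4]
gripper_width: 0.294
```

```bash
python3 av.py
```

```text
avF [-1.57  2.72 -1.06] avM [0.765 0.484 0.126] sdMz 0.018 p [0.587  0.2387 0.132 ] yaw 113.7 t 16.7 w 0.294
```

>>> apply_moves(rows=[{"hand": -1,"translation": [0.001,0,0],"turn": 0.015},{"hand": -1,"translation": [0.002,0,0],"turn": 0.033},{"hand": -1,"translation": [0.002,0,0],"turn": 0.033}])

```text
time: 17.0
ee_pos: [0.5869, 0.2389, 0.1319]
tool_rot: [-0.004, 0.569, 0.823, -0.002]
contact_force: [-2.2, 2.9, -0.7]
gripper_width: 0.294
```

```bash
python3 av.py
```

```text
avF [-1.75  3.02 -0.68] avM [0.861 0.515 0.13 ] sdMz 0.046 p [0.5869 0.2389 0.132 ] yaw 110.73 t 17.3 w 0.295
```

>>> apply_moves(rows=[{"hand": -1,"translation": [0.001,0,0],"turn": 0.015},{"hand": -1,"translation": [0.002,0,0],"turn": 0.033},{"hand": -1,"translation": [0.002,0,0],"turn": 0.033}])

```text
time: 17.6
ee_pos: [0.5869, 0.2392, 0.132]
tool_rot: [-0.004, 0.59, 0.808, -0.002]
contact_force: [-1.4, 3.2, -1.6]
gripper_width: 0.298
```

```bash
python3 av.py
```

```text
avF [-1.69  3.15 -1.39] avM [0.906 0.48  0.141] sdMz 0.029 p [0.5869 0.2391 0.132 ] yaw 107.76 t 17.9 w 0.297
```

>>> apply_moves(rows=[{"hand": -1,"translation": [0.001,0,0],"turn": 0.015},{"hand": -1,"translation": [0.002,0,0],"turn": 0.033},{"hand": -1,"translation": [0.002,0,0],"turn": 0.033}])

```text
time: 18.2
ee_pos: [0.5868, 0.2394, 0.132]
tool_rot: [-0.004, 0.611, 0.792, -0.002]
contact_force: [-1.9, 3.7, -2.0]
gripper_width: 0.301
```

```bash
python3 av.py
```

```text
avF [-1.14  3.64 -1.35] avM [0.948 0.481 0.144] sdMz 0.024 p [0.5868 0.2393 0.132 ] yaw 104.79 t 18.5 w 0.296
```

>>> apply_moves(rows=[{"hand": -1,"translation": [0.001,0,0],"turn": 0.015},{"hand": -1,"translation": [0.002,0,0],"turn": 0.033},{"hand": -1,"translation": [0.002,0,0],"turn": 0.033}])

```text
time: 18.8
ee_pos: [0.5867, 0.2396, 0.132]
tool_rot: [-0.004, 0.631, 0.776, -0.002]
contact_force: [-1.6, 3.9, -1.2]
gripper_width: 0.292
```

```bash
python3 av.py
```

```text
avF [-2.02  3.37 -1.27] avM [1.    0.464 0.189] sdMz 0.032 p [0.5867 0.2396 0.1319] yaw 101.83 t 19.1 w 0.293
```

Torque jumped to 0.19, so it's starting to tighten. I'm using smaller steps now.

>>> apply_moves(rows=[{"hand": -1,"translation": [0.001,0,0],"turn": 0.011},{"hand": -1,"translation": [0.001,0,0],"turn": 0.011}])

```text
time: 19.3
ee_pos: [0.5867, 0.2397, 0.132]
tool_rot: [-0.004, 0.637, 0.771, -0.002]
contact_force: [-1.2, 3.8, -2.1]
gripper_width: 0.292
```

```bash
python3 av.py; python3 av.py
```

```text
avF [-1.68  3.24 -1.33] avM [0.996 0.462 0.213] sdMz 0.029 p [0.5867 0.2397 0.132 ] yaw 100.83 t 19.6 w 0.296
avF [-1.35  3.25 -1.55] avM [0.958 0.452 0.221] sdMz 0.029 p [0.5867 0.2397 0.1319] yaw 100.84 t 19.9 w 0.297
```

Mz is about 0.217, or about 0.20 after correcting for the side force. That's firmly tight, with a steep rise of about 0.025 per degree, so I stop here. I'm backing off within the play, then lifting out.

>>> apply_moves(rows=[{"hand": -1,"translation": [-0.002,0,0],"turn": -0.028},{"hand": -1,"translation": [-0.002,0,0],"turn": -0.028}])

```text
time: 20.1
ee_pos: [0.5868, 0.2394, 0.1319]
tool_rot: [-0.004, 0.62, 0.784, -0.002]
contact_force: [-1.3, 3.5, -0.5]
gripper_width: 0.296
```

```bash
python3 av.py
```

```text
avF [-1.54  2.98 -1.39] avM [0.976 0.438 0.137] sdMz 0.026 p [0.5868 0.2394 0.132 ] yaw 103.33 t 20.4 w 0.297
```

>>> apply_moves(rows=[{"hand": -1,"translation": [0,0,-0.1],"turn": 0},{"hand": -1,"translation": [0,0,-0.3],"turn": 0},{"hand": -1,"translation": [0,0,-0.6],"turn": 0},{"hand": -1,"translation": [0,0,-0.7],"turn": 0},{"hand": -1,"translation": [0,0,-0.7],"turn": 0}])

```text
time: 20.9
ee_pos: [0.5898, 0.2391, 0.2052]
tool_rot: [-0.001, 0.621, 0.784, -0.0]
contact_force: [0.4, -0.1, -1.6]
gripper_width: 0.298
```

```bash
python3 st.py
```

```text
t 20.9 p [0.5898 0.2391 0.2052] yaw 103.28 z [-1.8e-03  7.0e-04 -1.0e+00] F [ 0.4 -0.1 -1.6] M [-0.046  0.014 -0.014] w 0.298 tip [0.594  0.2402 0.1082]
```

>>> apply_moves(rows=[{"hand": -1,"translation": [0.4,-0.05,0],"turn": 0.06},{"hand": -1,"translation": [0.83,-0.095,0],"turn": 0.107},{"hand": -1,"translation": [0.83,-0.095,0],"turn": 0.107},{"hand": -1,"translation": [0.83,-0.095,0],"turn": 0.107}])

```text
time: 21.3
ee_pos: [0.5606, 0.3177, 0.2038]
tool_rot: [-0.001, 0.683, 0.73, -0.002]
contact_force: [0.2, -0.3, -0.8]
gripper_width: 0.293
```

```bash
cat > go.py <<'E'
import sys
from h import *
exec(open('st.py').read().split('\n',1)[1])
t=np.array([float(v) for v in sys.argv[1:4]]); yw=float(sys.argv[4])
print('shift',(T[:3,:3].T@(t-T[:3,3])/.1).round(3),'turn',round((y-yw)/90,3))
E
python3 go.py .5331 .3968 .2052 93.74
```

```text
t 21.3 p [0.5606 0.3177 0.2038] yaw 93.77 z [-0.0031 -0.0017 -1.    ] F [ 0.2 -0.3 -0.8] M [ 0.036  0.04  -0.037] w 0.293 tip [0.5648 0.3179 0.1068]
shift [ 0.807 -0.222 -0.014] turn 0.0
```

>>> apply_moves(rows=[{"hand": -1,"translation": [0.4,-0.11,0],"turn": 0},{"hand": -1,"translation": [0.8,-0.22,0],"turn": 0},{"hand": -1,"translation": [0.807,-0.222,0],"turn": 0},{"hand": -1,"translation": [0.807,-0.222,0],"turn": 0}])

```text
time: 21.7
ee_pos: [0.5331, 0.396, 0.2028]
tool_rot: [-0.0, 0.683, 0.73, -0.003]
contact_force: [0.2, -0.6, -1.9]
gripper_width: 0.293
```

```bash
python3 go.py .5345 .3974 .155 93.74
python3 - <<'E'
from h import *
T=tool(); c,im=snap('wrist','w8'); c2,i2=snap('scene','s8'); p=proj(c2,T[:3,3]+T[:3,2]*.097).astype(int); print(p)
w=cv2.resize(im[100:240,190:330,::-1],(400,400),interpolation=2)
cv2.imwrite('pics/c8.png',np.hstack([w,cv2.resize(i2[p[1]-30:p[1]+50,p[0]-40:p[0]+40,::-1],(400,400),interpolation=2)]))
E
```

```text
t 21.7 p [0.5331 0.396  0.2028] yaw 93.81 z [-0.0037 -0.0037 -1.    ] F [ 0.2 -0.6 -1.9] M [-0.028  0.027  0.038] w 0.293 tip [0.5372 0.396  0.1058]
shift [0.014 0.017 0.478] turn 0.001
[269 155]
```

View pics/c8.png

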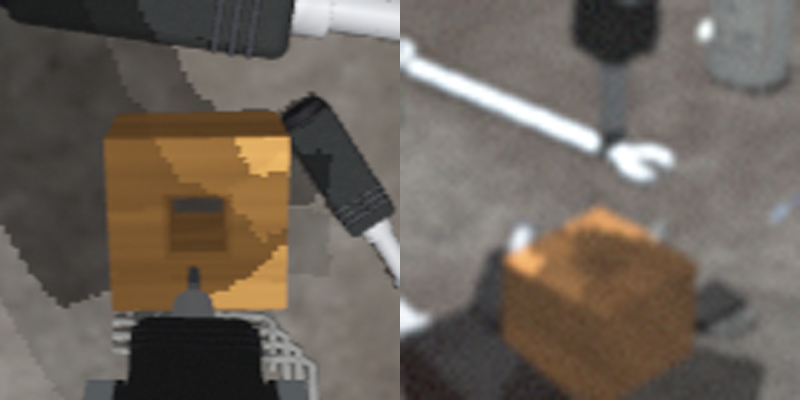

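Run:
```python
from h import *
c,im=load('w8'); f=lambda p:(190+p[0]/2.857,100+p[1]/2.857)
h=onz(c,f((197,223)),.05); t=onz(c,f((194,267)),.106); T=tool()
print('hole',h.round(4),'tip-7',t.round(4),'tip',(t+T[:3,1]*.007).round(4),'corners',[onz(c,f(p),.05).round(4) for p in((105,137),(290,137),(288,308),(113,310))])
np.set_printoptions(linewidth=250,threshold=5000)
g=cv2.cvtColor(im,cv2.COLOR_BGR2GRAY); print(g[164:192,244:275])
```

```text
hole [0.5365 0.3962 0.05  ] tip-7 [0.5321 0.3951 0.106 ] tip [0.5391 0.3956 0.106 ] corners [array([0.5095, 0.3645, 0.05  ]), array([0.5055, 0.4243, 0.05  ]), array([0.565 , 0.4296, 0.05  ]), array([0.5698, 0.3693, 0.05  ])]
[[ 92  92  92  92  92  92  91  91  90  91  90  91  91  91  91  91 103 113 114 114 114 114 113 114 114 113 114 114 115 118 121]
 [ 92  93  92  92  92  91  91  91  91  91  90  91  91  91  91  90 102 112 112 114 114 114 114 114 114 116 118 119 119 120 123]
 [ 94  93  94  93  92  92  92  93  92  91  91  91  90  90  90  91  91  91 104 114 113 113 114 115 115 117 121 122 123 123 124]
 [ 92  92  92  91  91  91  91  91  91  90  91  89  87  87  87  87  86  87  97 106 106 108 112 114 114 116 117 120 124 124 124]
 [ 91  91  88  83  79  79  78  78  78  79  78  77  77  76  76  77  78  77  77  78  78  78  91 101 102 103 100 111 123 123 123]
 [ 89  90  87  81  76  73  70  69  68  67  66  64  60  60  59  61  61  62  63  63  64  64  67  73  80  94 104 115 123 123 123]
 [ 90  89  87  82  75  67  62  59  57  55  54  54  54  54  54  55  56  56  57  56  57  58  57  60  71  82  92 109
[... 1981 characters left out ...]
 68  68  67  68  68  67  67  67  67  69  77  85  90  93  93  93]
 [ 94  94  94  89  83  74  67  68  67  69  68  69  68  68  68  68  67  68  68  69  69  68  68  68  70  78  86  91  94  93  94]
 [ 94  94  94  90  84  79  78  80  79  80  79  80  80  80  80  80  80  81  81  81  81  82  82  82  82  84  86  90  93  93  93]
 [ 93  93  94  89  83  83  83  84  84  84  85  84  84  84  85  85  85  85  86  85  85  85  85  85  85  85  86  90  92  92  92]
 [ 91  90  91  88  83  83  83  83  83  84  83  83  84  83  84  84  84  85  85  86  85  85  85  84  85  85  85  88  89  89  89]
 [ 89  89  89  88  88  88  88  88  88  88  88  88  87  88  88  88  88  88  88  87  87  87  88  87  87  87  87  87  87  87  87]]
```

The crop shows the hole spanning (168–226, 197–250) and the blade tip at (194,267). The tip is within about 2 mm of the hole centre, so I lower with force checks, heading for the TCP pose where I gripped it.

>>> apply_moves(rows=[{"hand": -1,"translation": [0.008,-0.005,0.2],"turn": 0},{"hand": -1,"translation": [0.008,-0.005,0.4],"turn": 0},{"hand": -1,"translation": [0.008,-0.005,0.55],"turn": 0},{"hand": -1,"translation": [0.008,-0.005,0.6],"turn": 0}])

```text
time: 22.2
ee_pos: [0.5321, 0.3937, 0.1408]
tool_rot: [-0.001, 0.685, 0.729, -0.004]
contact_force: [-0.3, 0.1, -1.5]
gripper_width: 0.295
```

```bash
python3 go.py .5331 .3968 .102 93.74
```

```text
t 22.2 p [0.5321 0.3937 0.1408] yaw 93.6 z [-0.007  -0.0055 -1.    ] F [-0.3  0.1 -1.5] M [-0.002  0.063  0.002] w 0.295 tip [0.5359 0.3934 0.0437]
shift [0.032 0.015 0.387] turn -0.002
```

>>> apply_moves(rows=[{"hand": -1,"translation": [0.032,0.012,0.02],"turn": 0},{"hand": -1,"translation": [0.032,0.012,0.12],"turn": 0},{"hand": -1,"translation": [0.032,0.012,0.22],"turn": 0},{"hand": -1,"translation": [0.032,0.012,0.27],"turn": 0}])

```text
time: 22.6
ee_pos: [0.5325, 0.3966, 0.1126]
tool_rot: [-0.001, 0.685, 0.729, -0.005]
contact_force: [0.5, -0.6, -0.7]
gripper_width: 0.297
```

```bash
python3 go.py .5331 .3968 .1 93.74
```

```text
t 22.6 p [0.5325 0.3966 0.1126] yaw 93.61 z [-0.0078 -0.0062 -1.    ] F [ 0.5 -0.6 -0.7] M [-0.04   0.088  0.008] w 0.297 tip [0.5362 0.3963 0.0156]
shift [0.002 0.007 0.126] turn -0.001
```

>>> apply_moves(rows=[{"hand": -1,"translation": [0.004,0.007,0.05],"turn": 0},{"hand": -1,"translation": [0.004,0.007,0.09],"turn": 0},{"hand": -1,"translation": [0.004,0.007,0.115],"turn": 0},{"hand": -1,"translation": [0.004,0.007,0.12],"turn": 0}])

```text
time: 23.0
ee_pos: [0.533, 0.3969, 0.1004]
tool_rot: [-0.001, 0.684, 0.729, -0.005]
contact_force: [0.5, 0.2, -1.5]
gripper_width: 0.297
```

```bash
python3 go.py .5331 .3968 .1 93.74
```

```text
t 23.0 p [0.533  0.3969 0.1004] yaw 93.61 z [-0.0081 -0.0064 -0.9999] F [ 0.5  0.2 -1.5] M [-0.002  0.011  0.014] w 0.297 tip [0.5367 0.3966 0.0033]
shift [-0.002  0.001  0.004] turn -0.001
```

>>> apply_moves(rows=[{"hand": -1,"translation": [0,0,0.008],"turn": 0},{"hand": -1,"translation": [0,0,0.016],"turn": 0}])

```text
time: 23.2
ee_pos: [0.5332, 0.3971, 0.1002]
tool_rot: [-0.001, 0.684, 0.729, -0.005]
contact_force: [-2.5, -3.4, 8.5]
gripper_width: 0.292
```

Seated: it stops at z 0.1002 with 8.5 N. I'm releasing and withdrawing straight up.

>>> apply_moves(rows=[{"hand": -0.2,"translation": [0,0,0],"turn": 0},{"hand": 0.2,"translation": [0,0,0],"turn": 0},{"hand": 0.6,"translation": [0,0,0],"turn": 0},{"hand": 1,"translation": [0,0,0],"turn": 0},{"hand": 1,"translation": [0,0,0],"turn": 0},{"hand": 1,"translation": [0,0,0],"turn": 0}])

```text
time: 23.8
ee_pos: [0.5332, 0.3971, 0.1001]
tool_rot: [-0.001, 0.684, 0.729, -0.005]
contact_force: [0.6, -0.2, -0.3]
gripper_width: 1.0
```

>>> apply_moves(rows=[{"hand": 1,"translation": [0,0,-0.2],"turn": 0},{"hand": 1,"translation": [0,0,-0.6],"turn": 0},{"hand": 1,"translation": [0,0,-1],"turn": 0},{"hand": 1,"translation": [0,0,-1],"turn": 0}])

```text
time: 24.2
ee_pos: [0.5377, 0.4, 0.2075]
tool_rot: [0.001, 0.684, 0.729, 0.001]
contact_force: [0.9, -0.7, 1.4]
gripper_width: 0.999
```

>>> apply_moves(rows=[{"hand": 1,"translation": [0,-0.4,-0.3],"turn": 0},{"hand": 1,"translation": [-0.2,-0.8,-0.4],"turn": 0},{"hand": 1,"translation": [-0.4,-1,-0.4],"turn": 0},{"hand": 1,"translation": [-0.4,-1,-0.4],"turn": 0},{"hand": 1,"translation": [-0.4,-1,-0.4],"turn": 0}])

```text
time: 24.7
ee_pos: [0.4399, 0.3536, 0.247]
tool_rot: [0.001, 0.684, 0.729, 0.002]
contact_force: [0.9, 0.3, 0.8]
gripper_width: 0.999
```

```bash
python3 st.py
python3 - <<'E'
from h import *
c,im=snap('wrist','w9'); c2,i2=snap('scene','s9')
print([proj(c,p).round(0) for p in([.592,.24,.04],[.5365,.396,.05],[.5365,.396,.121])])
cv2.imwrite('pics/c9.png',np.hstack([cv2.resize(im[:,:,::-1],(480,360),interpolation=2)[:, :], cv2.resize(i2[110:260,230:380,::-1],(318,318),interpolation=2)[:, :] if 0 else cv2.resize(i2[110:280,230:380,::-1],(318,360),interpolation=2)]))
E
```

```text
t 24.7 p [0.4399 0.3536 0.247 ] yaw 93.61 z [ 3.8e-03  8.0e-04 -1.0e+00] F [0.9 0.3 0.8] M [0.015 0.009 0.   ] w 0.999 tip [0.4448 0.3539 0.15  ]
[array([162., 271.]), array([289., 243.]), array([296., 279.])]
```

View pics/c9.png

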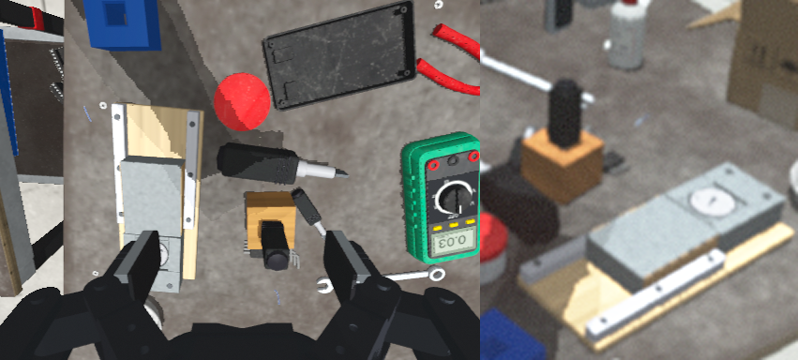

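The last picture shows the panels shut, with only a thin seam left at about (685,215). The driver stands upright in the wooden stand, its dome at pixel (295,279) against (296,279) predicted for a height of 0.121 m, so it is fully down. The tin and hex keys haven't moved.

```bash
python3 -c "
from rig import env
print(env.finish_job())"
```

```text
the job is handed in; nothing more can be done
None
```

The joint is shut and tight, the driver is back upright in its wooden stand, and I've handed the job in at about 25 s.

- **Panel:** I pushed it along its guides until it stopped advancing, with the force rising to about 7 N.
- **Tightening:** I turned the cam clockwise with the middle-sized driver. Torque stayed near 0.1 N m while drawing, then rose steeply to about 0.217 N m measured, or about 0.20 N m corrected for side load. I stopped there, at a cam angle of roughly 1.3 rad.
- **Driver back in its stand:** It stopped on its shoulder at the same height where I had gripped it. The last picture shows it fully down and the panels closed.

**Checks that disagreed:**
- **Grip offset:** The driver sat about 4–5 mm off-centre in the grip. The scene camera put this at 3.7 mm and the wrist camera at 4.5–5.4 mm, so I compensated while turning.
- **Backing off:** After I turned back 2.5° within the play, the reading was still 0.137 N m. It dropped to zero once the blade was out of the slot.
- **Look-alike drivers:** The large and small free-standing ones were found lying down in the wrist pictures. By the recorded positions the gripper was not near them and no contact force showed, so they seem to have toppled by themselves. I did not establish the cause, and I left them where they lay.

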